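# Shut the marked valve in the bench valve box

### The arm

A 6-joint arm with a two-finger parallel gripper is mounted at the origin on the work surface. World frame = base frame: x ahead of the robot, y to its left, z up, the work surface at z = 0. Lengths are in m, angles in rad, forces in N, time in s.
With the tool pointing down it reaches from about 0.425 to 0.95 m from the base axis. Payload 3.5 kg.
Tool frame: the origin (TCP) lies at the very end of the fingers, on their centre line; the grasp point (between the pads) lies 19 mm behind it; z points along the fingers, y is the direction in which the jaws open and shut (so a half turn about z gives the same grasp; the last joint's range is limited). The gripper opens to 85 mm and grips with 20 to 120 N. Pads are 22 mm wide; open, the fingers measure 114 mm over their backs; the gripper's body (76 mm by 85 mm) begins 54 mm behind the grasp point. The pads swing forward as they close: fully open they stand 13 mm farther back than shut.
Start: joints at [-0.15, 0.286, 1.577, -0, 1.279, -0.15], TCP at [0.675, 0, 0.231] pointing down, gripper open.
Joint ranges: [-2.77, 2.77], [-0.9, 2.22], [0.21, 2.48], [-1.53, 4.67], [0.24, 2.81], [-2.84, 2.84]. Speed limits (rad/s): [2.79, 2.79, 3.14, 3.14, 3.14, 3.14].

### API

Orientations are given as a unit quaternion [w, x, y, z].
In Python, from cell import manip, viewer, workorder gives the robot as it stands.
- The arm moves only by the tool send_rows, never from a script. Its argument "moves" is a list that holds one entry, the list of rows, each a list of 7 numbers: the shift along the tool's x, y, z scaled (see below), then the turn, a rotation vector about the tool's x, y, z scaled (see below), then the gripper command: -1 is fully open, 1 is shut, values between are in proportion. In form: [[[dx, dy, dz, wx, wy, wz, claw], ...]]. A call has 1 to 5 rows; each row is the pose to reach, as a shift and turn from the pose commanded when the call began, along the tool's axes at that moment, turning the shorter way round; what a row does not reach only later rows make up. The controller multiplies each number of a shift by 0.4 m and each number of a turn by 180 degrees. A row lasts 1/12 s, in which the tool goes at most 41.7 mm and 7.16 degrees, less where a joint would pass 70% of its speed; a pose out of reach is approached as far as the arm can. A call with a number of a shift or a turn outside -1 to 1 is refused whole. A call with a gripper value outside its range is refused whole. The fingers move at their own pace and stop on an object; the grip force is fixed at half the most. Time passes only in rows, so rows that repeat a pose let the fingers close. It gives the time, the measured TCP pose, the force and the opening at its end, in the units of the state.
- manip.get_state(): the state, without advancing time (a new reading comes with each control period).
- viewer.camera(name): name is "scene" or "side" or "wrist"; returns a dict with "color" (400x640x3 uint8, blue, green, red), "range_z" (400x640 float32, m along the optical axis (not along the pixel's ray), 0 where there is no reading), "fx", "fy", "cx", "cy" (pixels), "T" (4x4, takes a point from camera to world coordinates); the wrist camera has in their place "hand_eye" (4x4, takes a point from camera to tool coordinates, whose origin is the TCP and whose axes are the flange's). Camera axes: x right, y up, looking along -z (the intrinsics and any distortion apply to the point x, -y, -z); pixel columns grow to the right and rows downward; lengths in m; the calibration is good to about 2 mm. A picture is of the moment at which its call begins: read the wrist's pose just before it.
- workorder.finish_job(): hands the job in, once; it reports no verdict.
The state is a dict: "clock": time; "joint_positions": joint angles; "joint_velocities": joint speeds; "effort": joint torques, N m; "tcp_pos": TCP position; "eef_rot": TCP orientation; "ft_force": force on the tool from outside, world axes, zero at the start; "wrist_torque": the same for the moment, N m; "finger_gap": finger opening in m.
Only numpy, scipy, OpenCV 4.12 (cv2) and the standard library are available. Lean on these libraries where they do the work, as an engineer would, in place of code of your own. Each camera call takes 0.05 s, during which the arm holds its last target.

### The job

On the lab bench, push the loose cover of the grey valve box along its guides all the way to the left end, so that the two valves under it are laid open. Then push the lever with the round disc on its end clockwise until it is fully shut against its stop, leaving the plain lever as it is. Do it all by pushing with the fingertips: do not grip or lift anything, and leave the bench ware where it stands.

Things in the scene. Friction and masses are not known exactly. Their poses are not given: they have to be found in the camera images.
- valve_box: Fixed grey box, 192 (x) x 570 (y) x 78 mm; origin under its centre on the bench, +x away from the robot, +y left along its length. Right part: open compartment (x -78..78, y -260..0 mm, floor z 6) with two valves. Left part: closed deck, top z 64. The cover slides along y on ledges (z 66) between guide and end walls (tops z 78).
- cover_rib (a point): Centre (z 83.5 mm) of the upright rib in the middle of the cover: 90 mm along x, 8 thick along y, 71 to 96 mm above the bench. The cover is a loose metal plate, 170 x 268 (y) x 5 mm, 0.3 to 0.6 kg, top at 71 mm, on the ledges over the compartment, 3 mm play; 1 to 8 N slides it. In the box's frame y is -132 to -105 mm at the start, +135 at the left end stop.
- marked_handle (a joint): Angle of the marked lever, told by the round disc on its end. 0: open, pointing along the box's -x (to the robot); swings clockwise seen from above to pi/2: shut, at its stop, pointing along the box's +y (left). Starts at 0 to 0.2 rad. Stays where left; friction 0.12 Nm (2 to 3 N at its end).
- marked_handle_pivot (a point): Turning axis of the marked lever at mid-thickness, 48 mm above the bench; in the box's frame x +30 and y -185 or -85 mm (either place). Lever: steel bar 12 mm wide, 42 to 54 mm above the bench, reaching 74 mm from the axis with its disc. Under it a brass pipe along the box's x, top at 26 mm (31 mm within 23 mm of the axis).
- marked_handle_end (a point): Centre of the round disc (32 mm across, 12 thick) on the marked lever, 58 mm from its axis, 48 mm above the bench.
- plain_handle (a joint): Angle of the other lever: a plain straight bar without disc, 70 mm long, otherwise alike, in the other place. Same directions; starts at 0 to 0.2 rad and must be left so.
- plain_handle_end (a point): Point on the plain lever 58 mm from its axis, 48 mm above the bench.
- stopper_mid (a point): Centre (half-way up) of a dark rubber stopper, 34 mm wide, 28 mm tall, standing on the bench before the box. Leave alone.
- beaker_mid (a point): Centre (half-way up) of a small glass beaker, 60 mm wide, 75 mm tall, standing on the bench behind the box. Leave alone.
- dish_mid (a point): Centre (half-way up) of a shallow glass dish, 80 mm wide, 18 mm tall, standing on the bench before the box. Leave alone.
- jar_mid (a point): Centre (half-way up) of a white plastic jar, 50 mm wide, 70 mm tall, standing on the bench behind the box. Leave alone.
- reagent_mid (a point): Centre (half-way up) of a reagent bottle of amber glass, 64 mm wide, 130 mm tall, standing on the bench off the box's left end. Leave alone.
- flask_mid (a point): Centre (half-way up) of a conical glass flask, 86 mm wide at the foot, 120 mm tall, standing on the bench off the box's right end. Leave alone.
- spatula_grip (a point): Middle of the handle of the steel lab spoon about 160 mm long, lying flat on the bench before the box. Leave alone.

How it is judged:
By the outcome, as a careful person would: the job done as asked, in the order asked, and still so for the second after the job is handed in, with the robot touching nothing.
It also fails if it takes over 58 s, if anything falls off the work surface, if the arm or the gripper's body presses on something with over 40 N, if the wrist force passes 120 N, or if a joint passes its speed limit or range.

## Working session

There is one attempt and no reset: what is moved stays moved. The work goes in short steps, Python scripts to look and compute and a tool call to move; the robot and the scene stay as the last step left them, time stands still between calls to the robot, and variables do not carry over. Pictures are saved under pics/ and viewed, and the job is handed in when it is done.

Besides the shell and the picture viewer there is one more tool, called after "Emit:" by a JSON object that holds its "method" and its "body", one argument or row to a line. send_rows: Moves the arm, as the interface text tells. Its arguments: {"type":"object","properties":{"moves":{"type":"array","items":{"type":"array","items":{"type":"array","items":{"type":"number","minimum":-1,"maximum":1}}}}},"required":["moves"]}

```bash
ls; mkdir -p pics; python3 - <<'E'
from cell import manip, viewer
import cv2,numpy as np,pickle
s=manip.get_state();print(s)
d={}
for n in ["scene","side","wrist"]:
    c=viewer.camera(n);d[n]=c
    cv2.imwrite(f"pics/{n}0.png",c["color"])
    print(n,{k:v for k,v in c.items() if k not in("color","range_z")})
pickle.dump((s,d),open("c0.pkl","wb"))
E
```

```text
pics
{'clock': 0.0, 'joint_positions': array([-1.50009382e-01,  2.87207172e-01,  1.57815069e+00,  2.87059618e-05,
        1.27862913e+00, -1.50001159e-01]), 'joint_velocities': array([ 0.00242595,  0.00046772,  0.00072645,  0.00032244,  0.00080084,
       -0.00106975]), 'effort': array([-1.79628755e-04, -4.05981302e+01, -2.92628127e+01, -1.54224781e-04,
        5.81841552e-03,  3.74769741e-06]), 'tcp_pos': array([6.74347817e-01, 1.28765161e-04, 2.29933761e-01]), 'eef_rot': array([-9.71685223e-04,  7.07112117e-01,  7.07100432e-01, -6.99456235e-04]), 'ft_force': array([-0.30326654, -0.24875803,  0.3875835 ]), 'wrist_torque': array([ 0.03453085, -0.04393072,  0.02182904]), 'finger_gap': 0.08576566154983878}
scene {'fx': 386.8328509455708, 'fy': 386.8328509455708, 'cx': 323.7634925805462, 'cy': 191.7955642057679, 'T': array([[ 0.4547568 , -0.61404999,  0.64508826,  1.18258063],
       [ 0.89053587,  0.32320685, -0.32012996, -0.27385767],
       [-0.01192115,  0.72005551,  0.69381406,  0.78557946],
       [ 0.        ,  0.        ,  0.        ,  1.        ]])}
side {'fx': 473.79228673955106, 'fy': 473.79228673955106, 'cx': 318.2677730319938, 'cy': 207.14383510188338, 'T': array([[ 0.78778056,  0.45846711, -0.41135106,  0.03530282],
       [-0.61567162,  0.606379  , -0.50324244, -0.56939182],
       [ 0.01871454,  0.64970179,  0.75995878,  0.96297373],
       [ 0.        ,  0.        ,  0.        ,  1.        ]])}
wrist {'fx': 327.3994704170826, 'fy': 327.3994704170826, 'cx': 321.44730404890294, 'cy': 194.398249395945, 'hand_eye': array([[ 3.17923447e-04,  9.55997033e-01,  2.93376162e-01,
         7.36017636e-02],
       [ 9.99999900e-01, -2.11934962e-04, -3.93059272e-04,
         3.02158395e-04],
       [-3.13586832e-04,  2.93376258e-01, -9.55997005e-01,
        -1.43355629e-01],
       [ 0.00000000e+00,  0.00000000e+00,  0.00000000e+00,
         1.00000000e+00]])}
```

View pics/scene0.png

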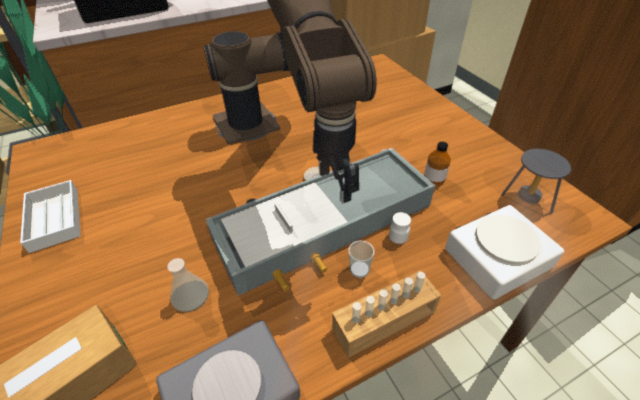

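View pics/side0.png

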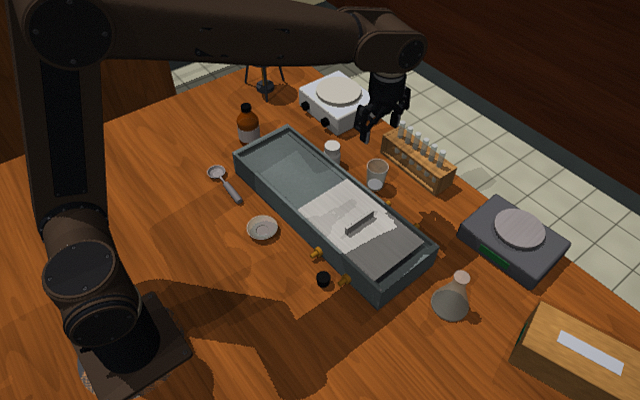

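View pics/wrist0.png

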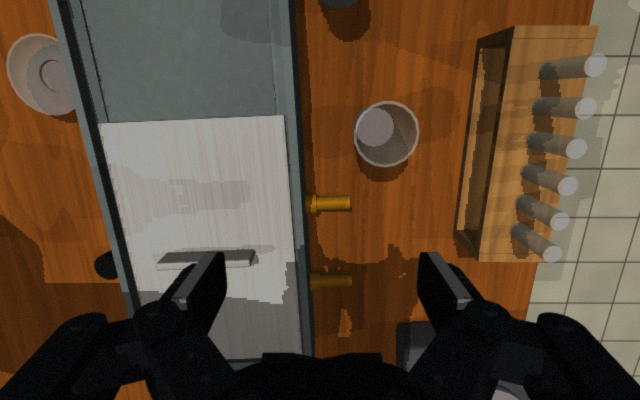

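```bash
cat > h.py <<'E'
import numpy as np,cv2,pickle
from scipy.spatial.transform import Rotation as R
def cloud(c,s=None):
    if "T" in c: T=c["T"]
    else:
        q=s["eef_rot"];M=np.eye(4);M[:3,:3]=R.from_quat([q[1],q[2],q[3],q[0]]).as_matrix();M[:3,3]=s["tcp_pos"];T=M@c["hand_eye"]
    z=c["range_z"];h,w=z.shape;v,u=np.mgrid[:h,:w]
    P=np.stack([(u-c["cx"])/c["fx"]*z,-(v-c["cy"])/c["fy"]*z,-z],-1)
    return P@T[:3,:3].T+T[:3,3], z>0
def topdown(W,ok,col,x0=.35,x1=1.0,y0=-.45,y1=.45,r=.0015):
    # image: row down = -x ; col right = -y
    H=int((x1-x0)/r);Wd=int((y1-y0)/r);im=np.zeros((H,Wd,3),np.uint8);hm=np.full((H,Wd),-1.)
    m=ok&(W[...,0]>x0)&(W[...,0]<x1)&(W[...,1]>y0)&(W[...,1]<y1)&(W[...,2]<.2)
    p=W[m];c=col[m];o=np.argsort(p[:,2]);p=p[o];c=c[o]
    i=np.clip(((x1-p[:,0])/r).astype(int),0,H-1);j=np.clip(((y1-p[:,1])/r).astype(int),0,Wd-1)
    im[i,j]=c;hm[i,j]=p[:,2];return im,hm
E
python3 - <<'E'
from h import *
s,d=pickle.load(open("c0.pkl","rb"))
for n in d:
    W,ok=cloud(d[n],s);im,hm=topdown(W,ok,d[n]["color"]);cv2.imwrite(f"pics/td_{n}.png",im)
    z=W[...,2][ok&(abs(W[...,0]-.65)<.25)&(abs(W[...,1])<.3)]
    h,e=np.histogram(z,np.arange(-.01,.14,.004));print(n,[(round(a*1000),b) for a,b in zip(e,h)])
E
```

```text
scene [(-10, np.int64(0)), (-6, np.int64(1272)), (-2, np.int64(14308)), (2, np.int64(1434)), (6, np.int64(642)), (10, np.int64(576)), (14, np.int64(325)), (18, np.int64(326)), (22, np.int64(437)), (26, np.int64(447)), (30, np.int64(329)), (34, np.int64(351)), (38, np.int64(330)), (42, np.int64(366)), (46, np.int64(382)), (50, np.int64(985)), (54, np.int64(1700)), (58, np.int64(561)), (62, np.int64(3220)), (66, np.int64(5043)), (70, np.int64(5490)), (74, np.int64(1178)), (78, np.int64(787)), (82, np.int64(112)), (86, np.int64(64)), (90, np.int64(80)), (94, np.int64(124)), (98, np.int64(58)), (102, np.int64(55)), (106, np.int64(55)), (110, np.int64(49)), (114, np.int64(61)), (118, np.int64(269)), (122, np.int64(43)), (126, np.int64(0)), (130, np.int64(0)), (134, np.int64(0))]
side [(-10, np.int64(91)), (-6, np.int64(4395)), (-2, np.int64(7982)), (2, np.int64(1059)), (6, np.int64(836)), (10, np.int64(481)), (14, np.int64(419)), (18, np.int64(402)), (22, np.int64(433)), (26, np.int64(458)), (30, np.int64(303)), (34, np.int64(320)), (38, np.int64(326)), (42, np.int64(341)), (46, np.int64(
[... 563 characters left out ...]
.int64(1474)), (10, np.int64(4088)), (14, np.int64(482)), (18, np.int64(578)), (22, np.int64(898)), (26, np.int64(1273)), (30, np.int64(527)), (34, np.int64(367)), (38, np.int64(344)), (42, np.int64(344)), (46, np.int64(380)), (50, np.int64(413)), (54, np.int64(530)), (58, np.int64(366)), (62, np.int64(21899)), (66, np.int64(12882)), (70, np.int64(38871)), (74, np.int64(3070)), (78, np.int64(5243)), (82, np.int64(451)), (86, np.int64(488)), (90, np.int64(489)), (94, np.int64(827)), (98, np.int64(376)), (102, np.int64(410)), (106, np.int64(417)), (110, np.int64(427)), (114, np.int64(471)), (118, np.int64(1724)), (122, np.int64(664)), (126, np.int64(0)), (130, np.int64(0)), (134, np.int64(0))]
```

View pics/td_wrist.png

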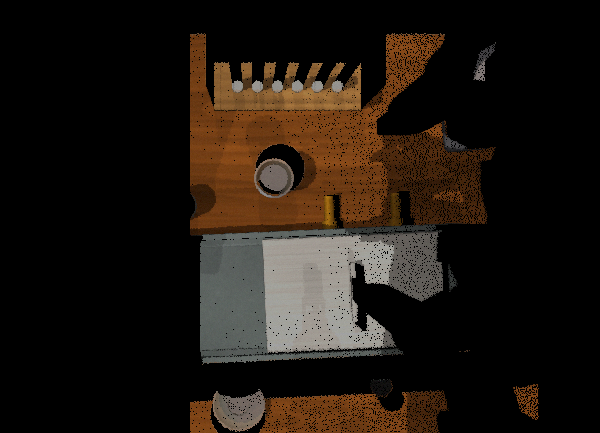

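View pics/td_side.png

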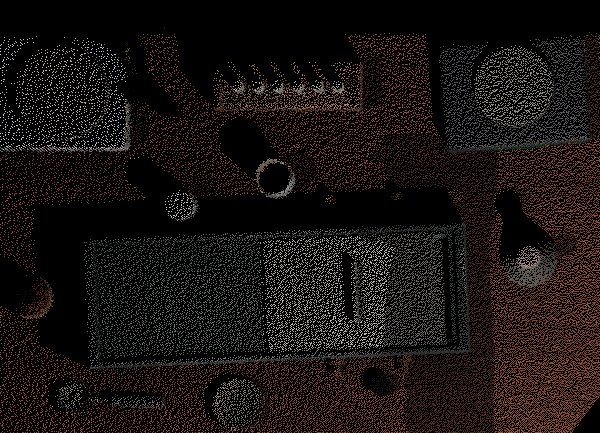

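View pics/td_scene.png

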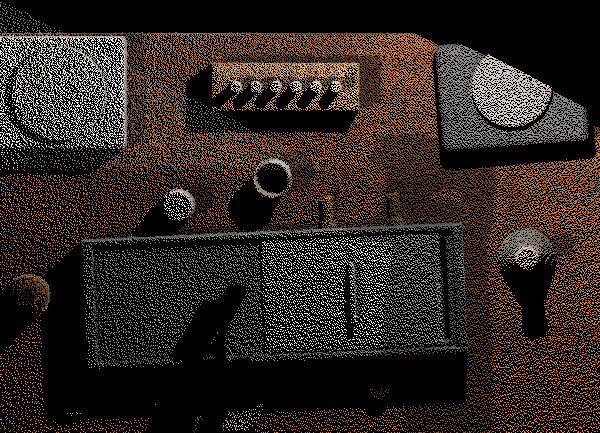

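```bash
python3 - <<'E'
from h import *
s,d=pickle.load(open("c0.pkl","rb"))
pts={}
for n in d:
    W,ok=cloud(d[n],s)
    m=ok&(abs(W[...,2]-.078)<.004)&(W[...,0]>.42)&(W[...,0]<.7)&(W[...,1]>-.28)&(W[...,1]<.36)
    p=W[m][:,:2];pts[n]=p
    im=np.zeros((433,600),np.uint8)
    im[((1-p[:,0])/.0015).astype(int),((.45-p[:,1])/.0015).astype(int)]=255
    cv2.imwrite(f"pics/m_{n}.png",im)
c=d["side"]["color"];cv2.imwrite("pics/sc.png",cv2.resize(c[110:310,225:445],None,fx=3.6,fy=3,interpolation=cv2.INTER_CUBIC))
c=d["scene"]["color"];cv2.imwrite("pics/scs.png",cv2.resize(c[140:300,200:440],None,fx=3,fy=3,interpolation=cv2.INTER_CUBIC))
a=np.hstack([cv2.imread(f"pics/m_{n}.png")[200:400,60:500] for n in ("scene",)]);b=cv2.imread("pics/m_side.png")[200:400,60:500];w=cv2.imread("pics/m_wrist.png")[200:400,60:500]
cv2.imwrite("pics/m.png",np.vstack([a,b,w]))
E
```

```text
(no output)
```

View pics/m.png

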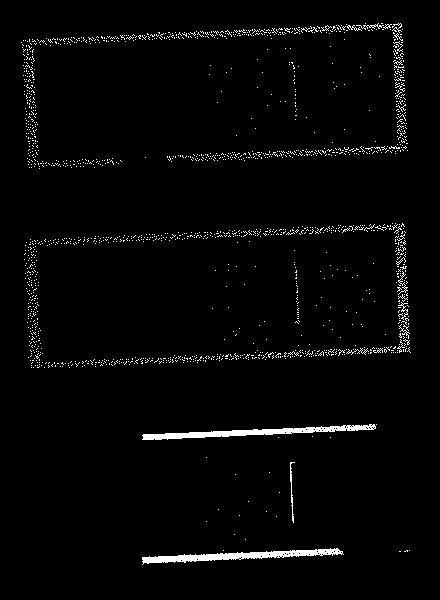

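View pics/sc.png

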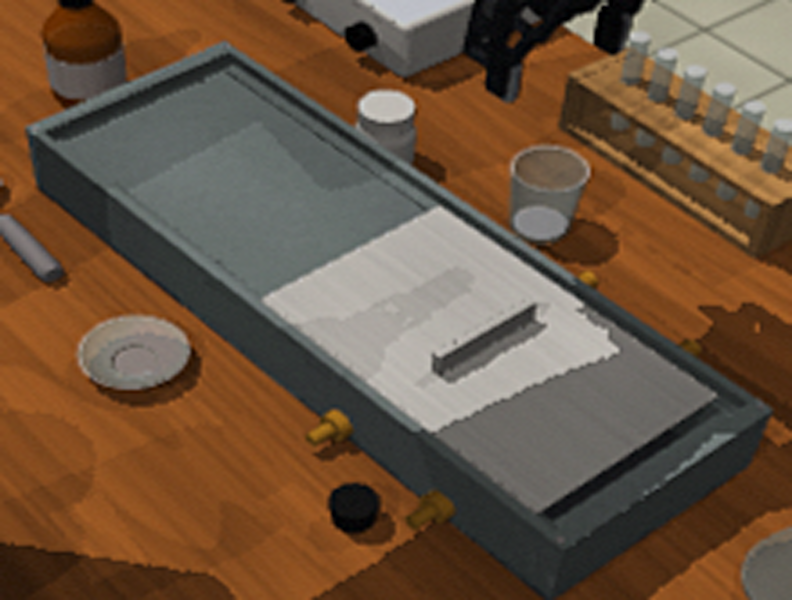

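View pics/scs.png

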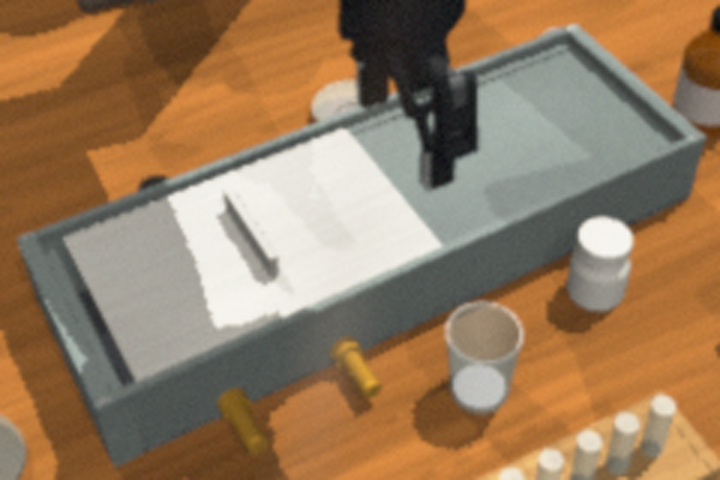

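```bash
python3 - <<'E'
from h import *
s,d=pickle.load(open("c0.pkl","rb"))
for n in d:
    W,ok=cloud(d[n],s)
    m=ok&(abs(W[...,2]-.078)<.004)&(W[...,0]>.42)&(W[...,0]<.7)&(W[...,1]>-.28)&(W[...,1]<.36)
    p=W[m][:,:2]
    r=cv2.minAreaRect((p*1000).astype(np.float32));print(n,r)
    # robust by quantile
    for th in np.deg2rad([1.5,2,2.5,3,3.5]):
        Rm=np.array([[np.cos(th),-np.sin(th)],[np.sin(th),np.cos(th)]]);q=p@Rm
        f=lambda a:(np.quantile(a,.004),np.quantile(a,.996))
        x=f(q[:,0]);y=f(q[:,1]);print(round(np.rad2deg(th),1),np.round(x,4),np.round(y,4),round(x[1]-x[0],4),round(y[1]-y[0],4), (Rm@[np.mean(x),np.mean(y)]).round(4))
    m=ok&(W[...,2]>.086)&(W[...,2]<.100)&(abs(W[...,0]-.56)<.06)&(abs(W[...,1]+.08)<.05)
    p=W[m];print("rib",len(p),p.mean(0),p.min(0),p.max(0))
    for lo,hi in((.092,.1),):
        pp=p[(p[:,2]>lo)&(p[:,2]<hi)]
        if len(pp)>9: print(pp.mean(0),cv2.minAreaRect((pp[:,:2]*1000).astype(np.float32)))
E
```

```text
scene ((555.7364501953125, 37.924652099609375), (197.20449829101562, 570.832275390625), 2.5220863819122314)
1.5 [0.4574 0.6578] [-0.2623  0.3083] 0.2004 0.5707 [0.5568 0.0376]
2.0 [0.4594 0.6558] [-0.2669  0.3031] 0.1964 0.57 [0.5566 0.0376]
2.5 [0.4602 0.6548] [-0.2716  0.2981] 0.1946 0.5696 [0.5564 0.0376]
3.0 [0.459  0.6558] [-0.2767  0.2931] 0.1968 0.5698 [0.5562 0.0374]
3.5 [0.4573 0.6574] [-0.282   0.2882] 0.2001 0.5702 [0.5561 0.0372]
rib 122 [ 0.56467582 -0.07965244  0.09410005] [ 0.5161322  -0.08418215  0.08610202] [ 0.60649065 -0.07324261  0.09862258]
[ 0.56413773 -0.07915965  0.09545465] ((561.3518676757812, -78.94453430175781), (90.45787048339844, 8.271452903747559), 2.843702554702759)
side ((556.12158203125, 34.38031005859375), (196.10260009765625, 572.2615356445312), 2.4788644313812256)
1.5 [0.4567 0.6573] [-0.2664  0.305 ] 0.2006 0.5714 [0.5563 0.0339]
2.0 [0.4587 0.6556] [-0.2708  0.2999] 0.1969 0.5707 [0.5563 0.034 ]
2.5 [0.4597 0.6543] [-0.2754  0.2951] 0.1946 0.5705 [0.5561 0.0341]
3.0 [0.4587 0.6547] [-0.2805  0.2904] 0.196 0.5708 [0.5557 0.0341]
3.5 [0.4565 0.656
[... 324 characters left out ...]
814453125, -49.57977294921875), (193.5326690673828, 400.2989501953125), 2.595071792602539)
1.5 [0.4593 0.6568] [-0.2165  0.1324] 0.1975 0.3489 [ 0.559  -0.0274]
2.0 [0.4602 0.6551] [-0.2222  0.1283] 0.1949 0.3505 [ 0.559  -0.0274]
2.5 [0.461  0.6536] [-0.2278  0.1243] 0.1926 0.3521 [ 0.559  -0.0274]
3.0 [0.4605 0.654 ] [-0.2335  0.1202] 0.1935 0.3537 [ 0.5594 -0.0274]
3.5 [0.4592 0.6547] [-0.2391  0.1161] 0.1955 0.3552 [ 0.5597 -0.0274]
rib 739 [ 0.56077989 -0.07943664  0.0939952 ] [ 0.51692495 -0.08604668  0.08606033] [ 0.60698387 -0.07461255  0.09856605]
[ 0.56042809 -0.0800568   0.09584716] ((561.8869018554688, -80.85779571533203), (89.85191345214844, 8.60321044921875), 2.602085828781128)
```

Emit:
{"method": "send_rows", "body": {
  "moves": [
    [[-0.06,-0.06,0,0,0,-0.007,1],[-0.14,-0.14,0,0,0,-0.0139,1],[-0.22,-0.21,0,0,0,-0.0139,1],[-0.285,-0.28,0,0,0,-0.0139,1],[-0.285,-0.28,0,0,0,-0.0139,1]]
  ]
}}

```text
clock: 0.57
tcp_pos: [0.5587, -0.1174, 0.2301]
eef_rot: [-0.001, 0.693, 0.721, -0.002]
ft_force: [1.3, 0.9, 0.3]
finger_gap: 0.0257
```

Emit:
{"method": "send_rows", "body": {
  "moves": [
    [[0,0,0.08,0,0,0,1],[0,0,0.16,0,0,0,1],[0,0,0.24,0,0,0,1],[0,0,0.3,0,0,0,1],[0,0,0.3,0,0,0,1]]
  ]
}}

```text
clock: 0.98
tcp_pos: [0.5586, -0.1122, 0.1047]
eef_rot: [-0.006, 0.692, 0.722, -0.002]
ft_force: [-0.9, -0.0, -0.8]
finger_gap: -0.0002
```

```bash
python3 - <<'E'
from cell import manip, viewer
import cv2,numpy as np,pickle
s=manip.get_state();print(s["clock"],s["tcp_pos"],s["eef_rot"],s["ft_force"],s["finger_gap"])
c=viewer.camera("side")["color"];cv2.imwrite("pics/s1.png",cv2.resize(c[110:310,225:445],None,fx=3.6,fy=3))
E
```

```text
0.9833 [ 0.55863455 -0.1122417   0.1046842 ] [-0.00581541  0.69156097  0.72229089 -0.00233901] [-0.88535737 -0.04695101 -0.77940717] -0.00016498031715723457
```

View pics/s1.png

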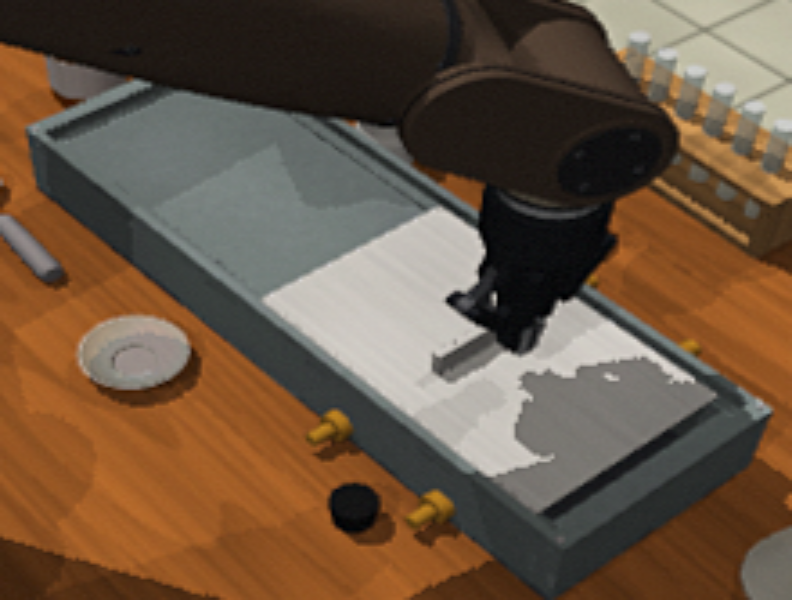

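Emit:
{"method": "send_rows", "body": {
  "moves": [
    [[0,0.005,0.03,0,0,0,1],[0,0.005,0.06,0,0,0,1],[0,0.005,0.07,0,0,0,1],[0,0.005,0.07,0,0,0,1]]
  ]
}}

```text
clock: 1.37
tcp_pos: [0.5646, -0.1136, 0.0826]
eef_rot: [-0.001, 0.691, 0.722, -0.0]
ft_force: [-0.2, -0.1, 0.2]
finger_gap: -0.0001
```

Emit:
{"method": "send_rows", "body": {
  "moves": [
    [[0.02,-0.003,0.008,0,0,0,1],[0.04,-0.003,0.008,0,0,0,1],[0.06,-0.003,0.008,0,0,0,1],[0.08,-0.003,0.008,0,0,0,1],[0.1,-0.003,0.008,0,0,0,1]]
  ]
}}

```text
clock: 1.78
tcp_pos: [0.5621, -0.0732, 0.0805]
eef_rot: [0.001, 0.691, 0.723, -0.0]
ft_force: [0.6, -2.6, 0.6]
finger_gap: -0.0003
```

Emit:
{"method": "send_rows", "body": {
  "moves": [
    [[0.025,0,0,0,0,0,1],[0.05,0,0,0,0,0,1],[0.075,0,0,0,0,0,1],[0.1,0,0,0,0,0,1],[0.125,0,0,0,0,0,1]]
  ]
}}

```text
clock: 2.2
tcp_pos: [0.5601, -0.0231, 0.0805]
eef_rot: [0.0, 0.691, 0.722, 0.0]
ft_force: [-0.6, -2.8, 0.5]
finger_gap: -0.0003
```

Emit:
{"method": "send_rows", "body": {
  "moves": [
    [[0.025,0,0,0,0,0,1],[0.05,0,0,0,0,0,1],[0.075,0,0,0,0,0,1],[0.1,0,0,0,0,0,1],[0.125,0,0,0,0,0,1]]
  ]
}}

```text
clock: 2.62
tcp_pos: [0.5579, 0.0267, 0.0805]
eef_rot: [0.0, 0.691, 0.722, 0.0]
ft_force: [0.7, -3.5, 2.2]
finger_gap: -0.0001
```

Emit:
{"method": "send_rows", "body": {
  "moves": [
    [[0.025,0,0,0,0,0,1],[0.05,0,0,0,0,0,1],[0.075,0,0,0,0,0,1],[0.1,0,0,0,0,0,1],[0.125,0,0,0,0,0,1]]
  ]
}}

```text
clock: 3.03
tcp_pos: [0.5557, 0.0767, 0.0804]
eef_rot: [0.0, 0.691, 0.722, 0.0]
ft_force: [0.6, -4.7, 4.2]
finger_gap: 0.0002
```

Emit:
{"method": "send_rows", "body": {
  "moves": [
    [[0.025,0,0,0,0,0,1],[0.05,0,0,0,0,0,1],[0.075,0,0,0,0,0,1],[0.1,0,0,0,0,0,1],[0.125,0,0,0,0,0,1]]
  ]
}}

```text
clock: 3.45
tcp_pos: [0.5534, 0.1266, 0.0804]
eef_rot: [0.0, 0.691, 0.722, -0.0]
ft_force: [-0.3, -4.3, 5.2]
finger_gap: 0.0003
```

Emit:
{"method": "send_rows", "body": {
  "moves": [
    [[0.01,0,0,0,0,0,1],[0.02,0,0,0,0,0,1],[0.03,0,0,0,0,0,1],[0.04,0,0,0,0,0,1],[0.05,0,0,0,0,0,1]]
  ]
}}

```text
clock: 3.87
tcp_pos: [0.5524, 0.1458, 0.0802]
eef_rot: [0.0, 0.691, 0.722, -0.0]
ft_force: [0.1, -5.3, 4.4]
finger_gap: -0.0002
```

Emit:
{"method": "send_rows", "body": {
  "moves": [
    [[0.005,0,0,0,0,0,1],[0.01,0,0,0,0,0,1],[0.015,0,0,0,0,0,1]]
  ]
}}

```text
clock: 4.12
tcp_pos: [0.5522, 0.1517, 0.0802]
eef_rot: [0.0, 0.691, 0.722, -0.0]
ft_force: [0.3, -5.7, 5.2]
finger_gap: -0.0002
```

Emit:
{"method": "send_rows", "body": {
  "moves": [
    [[0.005,0,0,0,0,0,1],[0.01,0,0,0,0,0,1]]
  ]
}}

```text
clock: 4.28
tcp_pos: [0.552, 0.1556, 0.0802]
eef_rot: [0.0, 0.692, 0.722, -0.0]
ft_force: [0.6, -5.1, 4.5]
finger_gap: 0.0001
```

Emit:
{"method": "send_rows", "body": {
  "moves": [
    [[0.005,0,0,0,0,0,1],[0.01,0,0,0,0,0,1]]
  ]
}}

```text
clock: 4.45
tcp_pos: [0.5525, 0.1576, 0.0803]
eef_rot: [0.002, 0.691, 0.723, -0.002]
ft_force: [3.0, -16.8, 3.7]
finger_gap: 0.0002
```

Emit:
{"method": "send_rows", "body": {
  "moves": [
    [[0.002,0,0,0,0,0,1],[0.002,0,0,0,0,0,1]]
  ]
}}

```text
clock: 4.62
tcp_pos: [0.5524, 0.1576, 0.0803]
eef_rot: [0.003, 0.691, 0.723, -0.002]
ft_force: [1.1, -13.2, 4.0]
finger_gap: -0.0002
```

Emit:
{"method": "send_rows", "body": {
  "moves": [
    [[-0.05,0,0,0,0,0,1],[-0.12,0,-0.1,0,0,0,1],[-0.2,0,-0.2,0,0,0,1],[-0.3,0,-0.3,0,0,0,1],[-0.36,0,-0.34,0,0,0,1]]
  ]
}}

```text
clock: 5.03
tcp_pos: [0.5567, 0.0315, 0.2049]
eef_rot: [-0.002, 0.691, 0.723, 0.001]
ft_force: [0.8, 0.2, -0.9]
finger_gap: -0.0003
```

Emit:
{"method": "send_rows", "body": {
  "moves": [
    [[-0.03,0,0,0,0,0,1],[-0.03,0,0,0,0,0,1],[-0.03,0,0,0,0,0,1]]
  ]
}}

```text
clock: 5.28
tcp_pos: [0.557, 0.0195, 0.2025]
eef_rot: [-0.002, 0.692, 0.722, -0.0]
ft_force: [-1.0, 0.9, -0.2]
finger_gap: 0.0003
```

```bash
python3 - <<'E'
from cell import manip, viewer
import cv2,numpy as np,pickle
s=manip.get_state();print(s["clock"],s["tcp_pos"],s["eef_rot"],s["ft_force"],s["finger_gap"])
d={}
for n in ["scene","side","wrist"]:
    d[n]=viewer.camera(n); cv2.imwrite(f"pics/{n}2.png",d[n]["color"])
pickle.dump((s,d),open("c2.pkl","wb"))
c=d["side"]["color"];cv2.imwrite("pics/s2.png",cv2.resize(c[110:310,225:445],None,fx=3.6,fy=3))
E
```

```text
5.2833 [0.55695472 0.0194519  0.20253933] [-1.93058064e-03  6.92052613e-01  7.21844480e-01 -2.30958927e-05] [-1.01736796  0.8516634  -0.22649272] 0.0002699246703311422
```

View pics/s2.png

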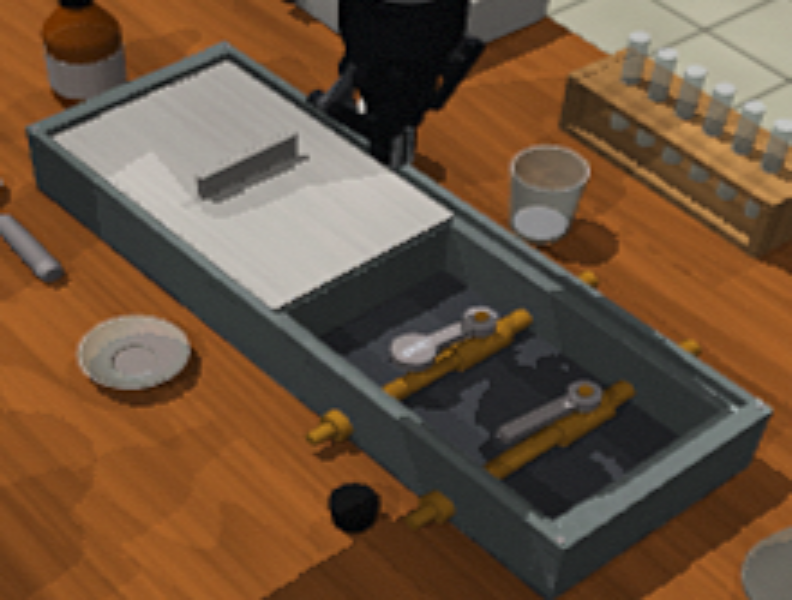

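View pics/wrist2.png

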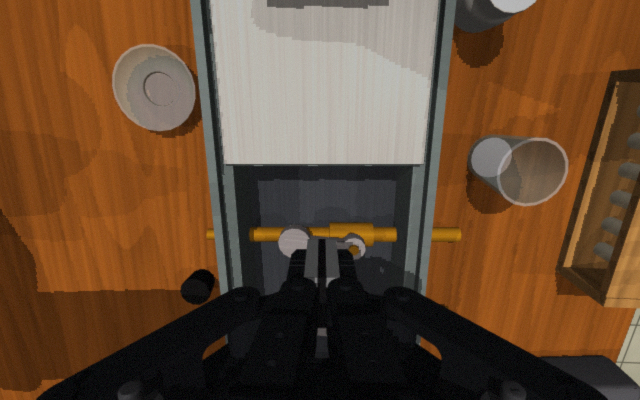

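View pics/scene2.png

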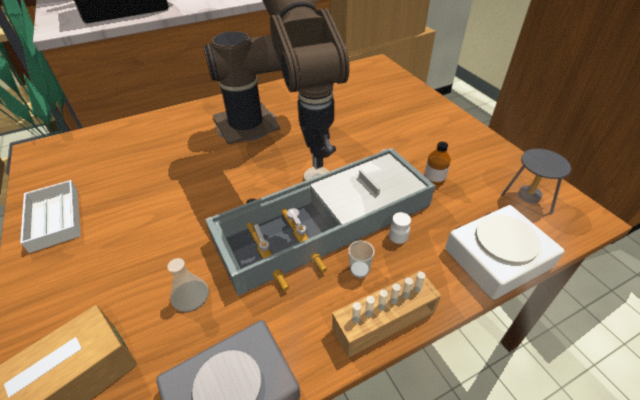

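```bash
cat >> h.py <<'E'
B0=np.array([.5563,.036]);th=np.deg2rad(2.5);Rb=np.array([[np.cos(th),-np.sin(th)],[np.sin(th),np.cos(th)]])
def tobox(W): 
    o=W.copy(); o[...,:2]=(W[...,:2]-B0)@Rb; return o*1000
E
python3 - <<'E'
from h import *
s,d=pickle.load(open("c2.pkl","rb"))
for n in d:
    W,ok=cloud(d[n],s);b=tobox(W)
    m=ok&(b[...,2]>88)&(b[...,2]<100)&(abs(b[...,0])<60)&(b[...,1]>110)&(b[...,1]<160)
    if m.sum()>9: print(n,"rib",m.sum(),cv2.minAreaRect(b[m][:,:2].astype(np.float32)))
    m=ok&(b[...,2]>68)&(b[...,2]<74)&(abs(b[...,0])<80)
    print(" cover y",np.quantile(b[m][:,1],[.01,.99]))
    m=ok&(b[...,2]>48)&(b[...,2]<62)&(abs(b[...,0])<70)&(b[...,1]<-10)&(b[...,1]>-250)
    p=b[m]
    for lo,hi,nm in((-140,-10,"marked"),(-250,-150,"plain")):
        q=p[(p[:,1]>lo)&(p[:,1]<hi)]
        if len(q)>20: print("  ",nm,len(q),np.median(q[:,2]),cv2.minAreaRect(q[:,:2].astype(np.float32)))
        e=q[q[:,0]<-12] 
        if len(e)>5: print("     end",len(e),e.mean(0),e.min(0),e.max(0))
    # topdown picture in box frame
    im=np.zeros((400,700,3),np.uint8);mm=ok&(abs(b[...,0])<98)&(b[...,1]<20)&(b[...,1]>-290)
    p=b[mm];c=d[n]["color"][mm];o=np.argsort(p[:,2])
    im[(200-2*p[o,0]).astype(int),(50-2*p[o,1]).astype(int)]=c[o];cv2.imwrite(f"pics/bx_{n}.png",im)
E
```

```text
scene rib 104 ((1.7571830749511719, 135.49526977539062), (11.03989028930664, 88.50142669677734), 89.19973754882812)
 cover y [-375.28405897  339.52206074]
   marked 208 53.90813465899158 ((-0.3983001708984375, -79.31246948242188), (30.066085815429688, 85.80229187011719), 88.60316467285156)
     end 93 [-26.5014142  -78.56377667  53.75617091] [-43.18164425 -93.72046914  48.73996908] [-12.43374815 -63.73514558  56.88857095]
   plain 166 53.442748482872894 ((2.582988739013672, -183.23776245117188), (22.431825637817383, 79.91514587402344), 89.86563110351562)
     end 42 [ -24.84170867 -178.22657739   53.41753136] [ -37.36067783 -184.65993869   49.17364575] [ -12.28524992 -171.94369853   56.64828872]
side rib 113 ((0.19085311889648438, 133.7267303466797), (91.20187377929688, 10.936155319213867), 0.456569105386734)
 cover y [-683.97041571  285.06560022]
   marked 223 52.46301167503154 ((-1.6476402282714844, -86.59230041503906), (31.669939041137695, 84.55140686035156), 79.07962799072266)
     end 110 [-28.70454788 -82.35817375  52.58928237] [-43.71976872 -98.12295854  48.39163822] [-12.79463231 -65.78523597  56.83301201]
   plain 184 52.80301512216778 ((1.3982658386230469, -182.05162048339844), (21.91620445251465, 82.40208435058594), 79.9916763305664)
     end 56 [ -26.94757051 -181.79188296   52.34413775] [ -40.43336238 -188.08830998   48.10225898] [ -12.19173493 -174.92315835   56.40460899]
 cover y [  1.29418557 123.09800106]
   marked 1169 55.60265326948921 ((0.054653167724609375, -81.87580871582031), (31.116153717041016, 85.09971618652344), 87.96095275878906)
     end 683 [-27.97748777 -77.45155113  55.19220835] [-42.50256016 -96.33004552  48.00848174] [-12.21127277 -65.28817644  57.66823384]
   plain 69 55.748065417334345 ((-0.2146906852722168, -184.0319061279297), (10.115130424499512, 9.612595558166504), 89.62037658691406)
```

View pics/bx_side.png

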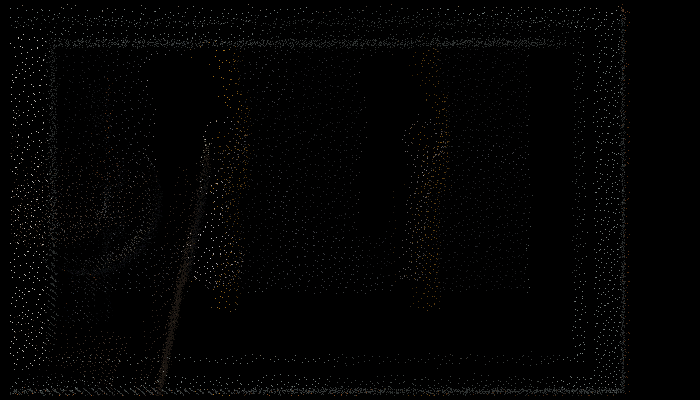

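Emit:
{"method": "send_rows", "body": {
  "moves": [
    [[-0.09,-0.025,0,0,0,0,1],[-0.18,-0.05,0,0,0,0,1],[-0.25,-0.072,0,0,0,0,1],[-0.25,-0.072,0,0,0,0,1],[-0.25,-0.072,0,0,0,0,1]]
  ]
}}

```text
clock: 5.85
tcp_pos: [0.5329, -0.0822, 0.2028]
eef_rot: [-0.001, 0.692, 0.722, -0.0]
ft_force: [0.5, 0.0, -0.1]
finger_gap: -0.0001
```

```bash
cat > st.py <<'E'
from cell import manip, viewer
from h import *
s=manip.get_state();q=s["eef_rot"];M=R.from_quat([q[1],q[2],q[3],q[0]]).as_matrix()
print(s["clock"],tobox(s["tcp_pos"]).round(1),s["ft_force"].round(1),"yaw box deg",round(np.rad2deg(np.arctan2(M[1,0],M[0,0]))-90-2.5,2))
d={}
for n in ["scene","side","wrist"]:
    d[n]=c=viewer.camera(n)
a=cv2.resize(d["side"]["color"][170:310,300:445],(400,390),interpolation=cv2.INTER_CUBIC);b=cv2.resize(d["scene"]["color"][170:290,200:340],(400,390),interpolation=cv2.INTER_CUBIC)
cv2.imwrite("pics/st%.2f.png"%s["clock"],np.hstack([a,b]))
E
python3 st.py; ls -t pics|head -1
```

```text
5.85 [ -28.5 -117.1  202.8] [ 0.5  0.  -0.1] yaw box deg -0.08
st5.85.png
```

Emit:
{"method": "send_rows", "body": {
  "moves": [
    [[-0.012,0,0.09,0,0,0,1],[-0.012,0,0.18,0,0,0,1],[-0.012,0,0.25,0,0,0,1],[-0.012,0,0.29,0,0,0,1],[-0.012,0,0.29,0,0,0,1]]
  ]
}}

```text
clock: 6.42
tcp_pos: [0.5305, -0.0846, 0.0832]
eef_rot: [-0.005, 0.691, 0.723, -0.002]
ft_force: [-1.2, 0.5, -0.3]
finger_gap: -0.0001
```

```bash
python3 st.py; ls -t pics|head -1
```

```text
6.4167 [ -31.  -119.3   83.2] [-1.2  0.5 -0.3] yaw box deg 0.12
st6.42.png
```

View pics/st6.42.png

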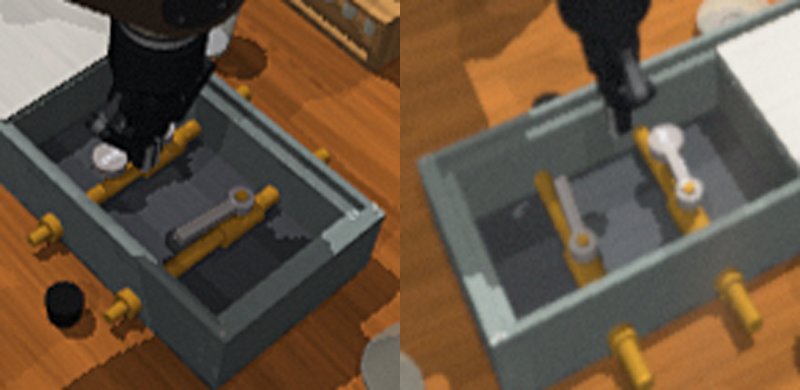

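Emit:
{"method": "send_rows", "body": {
  "moves": [
    [[0,0,0.04,0,0,0,1],[0,0,0.08,0,0,0,1],[0,0,0.107,0,0,0,1],[0,0,0.107,0,0,0,1],[0,0,0.107,0,0,0,1]]
  ]
}}

```text
clock: 6.98
tcp_pos: [0.5342, -0.0872, 0.0461]
eef_rot: [0.0, 0.691, 0.722, 0.0]
ft_force: [0.4, 1.2, 0.0]
finger_gap: 0.0003
```

```bash
cat > plan.py <<'E'
from cell import manip
from h import *
import sys
s=manip.get_state();q=s["eef_rot"];M=R.from_quat([q[1],q[2],q[3],q[0]]).as_matrix()
p=tobox(s["tcp_pos"]);yaw=np.arctan2(M[1,0],M[0,0])-np.pi/2-th  # box yaw; clockwise rot phi=-yaw
phi0=-yaw;print(p.round(1),"phi",round(phi0,3),s["ft_force"].round(1))
d=float(sys.argv[1]);
for t in map(float,sys.argv[2:]):
    P=np.array([30,-85])+58*np.array([-np.cos(t),np.sin(t)])-d*np.array([np.sin(t),np.cos(t)])
    dx,dy=P-p[:2]
    # tool x = (sin phi, cos phi) in box xy ; tool y=(cos phi,-sin phi)
    tx=dx*np.sin(phi0)+dy*np.cos(phi0);ty=dx*np.cos(phi0)-dy*np.sin(phi0)
    print(t,P.round(1),"row",round(tx/400,4),round(ty/400,4),"wz",round((t-phi0)/np.pi,4))
E
python3 plan.py 26 0 .08 .16 .24 .32 .4
```

```text
[ -27.4 -122.1   46.1] phi -0.0 [0.4 1.2 0. ]
0.0 [ -28. -111.] row 0.0278 -0.0014 wz 0.0001
0.08 [ -29.9 -106.3] row 0.0396 -0.0062 wz 0.0256
0.16 [ -31.4 -101.4] row 0.0518 -0.0099 wz 0.051
0.24 [-32.5 -96.5] row 0.0642 -0.0127 wz 0.0765
0.32 [-33.2 -91.4] row 0.0767 -0.0145 wz 0.102
0.4 [-33.5 -86.4] row 0.0894 -0.0153 wz 0.1274
```

Emit:
{"method": "send_rows", "body": {
  "moves": [
    [[0.028,-0.0014,0.007,0,0,0.005,1],[0.0396,-0.006,0.007,0,0,0.0256,1],[0.052,-0.01,0.007,0,0,0.051,1],[0.064,-0.0127,0.007,0,0,0.0765,1],[0.077,-0.0145,0.007,0,0,0.102,1]]
  ]
}}

```text
clock: 7.4
tcp_pos: [0.5277, -0.0575, 0.0443]
eef_rot: [0.002, 0.799, 0.601, 0.0]
ft_force: [0.1, -1.9, -2.1]
finger_gap: -0.0
```

```bash
python3 plan.py 26 .4 .5 .6 .7 .8; python3 st.py; ls -t pics|head -1
```

```text
[-32.6 -92.2  44.3] phi 0.324 [ 0.1 -1.9 -2.1]
0.4 [-33.5 -86.4] row 0.013 -0.0068 wz 0.0242
0.5 [-33.4 -80. ] row 0.0282 -0.0115 wz 0.0561
0.6 [-32.6 -73.7] row 0.0438 -0.0145 wz 0.0879
0.7 [-31.1 -67.5] row 0.0596 -0.016 wz 0.1197
0.8 [-29.1 -61.5] row 0.0754 -0.016 wz 0.1516
7.4 [-32.6 -92.2  44.3] [ 0.1 -1.9 -2.1] yaw box deg -18.55
st7.40.png
```

```bash
cp pics/st7.40.png pics/x1.png; ls -t pics | head -1
```

```text
x1.png
```

View pics/x1.png

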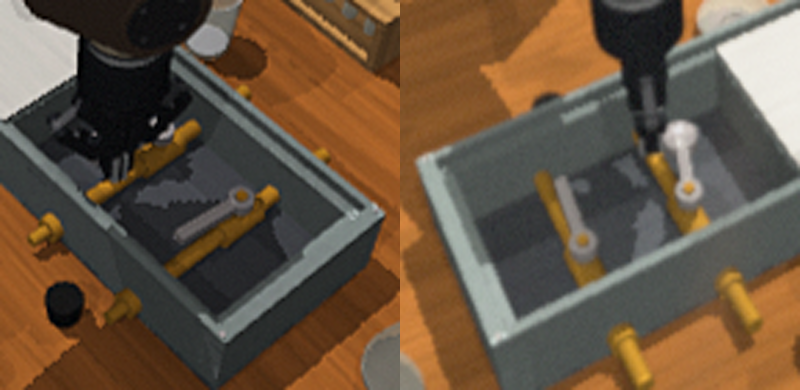

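Emit:
{"method": "send_rows", "body": {
  "moves": [
    [[0.013,-0.0068,0,0,0,0.024,1],[0.028,-0.0115,0,0,0,0.056,1],[0.044,-0.0145,0,0,0,0.088,1],[0.06,-0.016,0,0,0,0.12,1],[0.0755,-0.016,0,0,0,0.152,1]]
  ]
}}

```text
clock: 7.97
tcp_pos: [0.5299, -0.0267, 0.044]
eef_rot: [0.001, 0.918, 0.396, 0.001]
ft_force: [1.0, -2.4, 0.0]
finger_gap: 0.0004
```

```bash
python3 plan.py 26 .9 1 1.1 1.2 1.3; python3 st.py; cp pics/st7.9*.png pics/x2.png; ls -t pics|head -2
```

```text
[-29.1 -61.5  44. ] phi 0.801 [ 1.  -2.4  0. ]
0.9 [-26.4 -55.7] row 0.0149 -0.0057 wz 0.0316
1.0 [-23.2 -50.2] row 0.0302 -0.01 wz 0.0635
1.1 [-19.5 -45.1] row 0.0458 -0.0127 wz 0.0953
1.2 [-15.2 -40.4] row 0.0617 -0.0139 wz 0.1271
1.3 [-10.6 -36.1] row 0.0776 -0.0134 wz 0.159
7.9667 [-29.1 -61.5  44. ] [ 1.  -2.4  0. ] yaw box deg -45.87
x2.png
st7.97.png
```

View pics/x2.png

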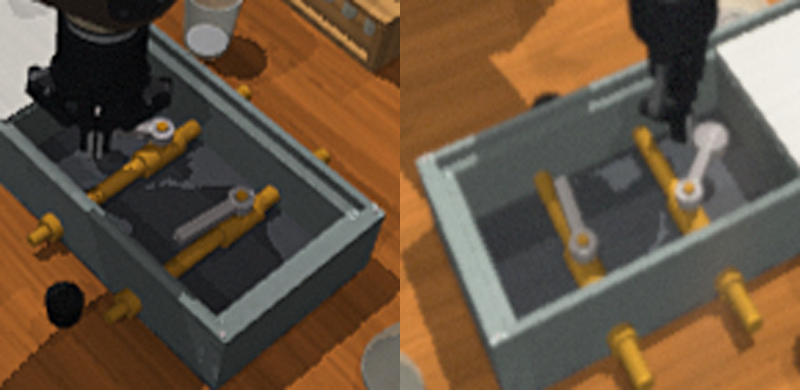

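Emit:
{"method": "send_rows", "body": {
  "moves": [
    [[0.015,-0.0057,0,0,0,0.0316,1],[0.03,-0.01,0,0,0,0.0635,1],[0.046,-0.0127,0,0,0,0.0953,1],[0.062,-0.0139,0,0,0,0.127,1],[0.0776,-0.0134,0,0,0,0.159,1]]
  ]
}}

```text
clock: 8.53
tcp_pos: [0.5459, -0.0001, 0.043]
eef_rot: [0.0, 0.988, 0.157, -0.001]
ft_force: [-2.0, -1.8, 2.3]
finger_gap: 0.0001
```

```bash
python3 plan.py 26 1.36 1.42 1.48 1.53 1.57; python3 st.py; f=$(ls -t pics|head -1); cp pics/$f pics/x3.png; echo $f
```

```text
[-11.9 -35.6  43. ] phi 1.299 [-2.  -1.8  2.3]
1.36 [ -7.6 -33.7] row 0.0118 -0.0017 wz 0.0195
1.42 [ -4.4 -31.6] row 0.0208 -0.0048 wz 0.0386
1.48 [ -1.2 -29.6] row 0.03 -0.0073 wz 0.0577
1.53 [  1.7 -28.1] row 0.0378 -0.009 wz 0.0737
1.57 [  4. -27.] row 0.0441 -0.0101 wz 0.0864
8.5333 [-11.9 -35.6  43. ] [-2.  -1.8  2.3] yaw box deg -74.41
st8.53.png
```

View pics/x3.png

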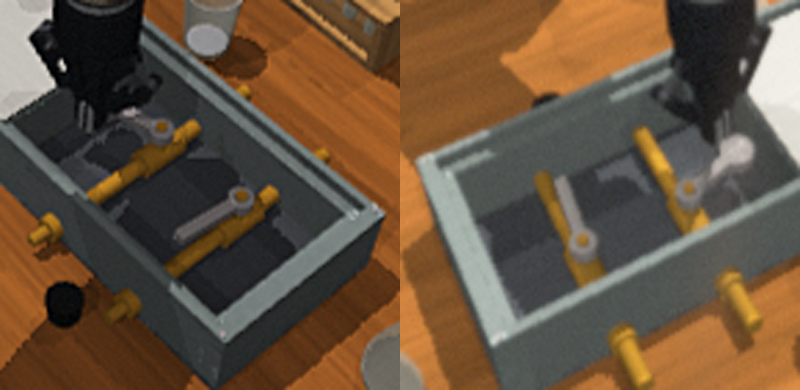

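Emit:
{"method": "send_rows", "body": {
  "moves": [
    [[0.011,-0.002,0,0,0,0.0195,1],[0.0208,-0.0048,0,0,0,0.0386,1],[0.03,-0.0073,0,0,0,0.0577,1]]
  ]
}}

```text
clock: 8.93
tcp_pos: [0.5554, 0.007, 0.0424]
eef_rot: [-0.001, 0.998, 0.068, -0.002]
ft_force: [-1.4, 0.9, 1.9]
finger_gap: 0.0002
```

```bash
python3 plan.py 26 1.48 1.53 1.57 1.62
```

```text
[ -2.2 -29.   42.4] phi 1.478 [-1.4  0.9  1.9]
1.48 [ -1.2 -29.6] row 0.0023 0.0018 wz 0.0008
1.53 [  1.7 -28.1] row 0.0097 -0.0013 wz 0.0167
1.57 [  4. -27.] row 0.0157 -0.0034 wz 0.0294
1.62 [  6.9 -25.8] row 0.0232 -0.0058 wz 0.0453
```

Emit:
{"method": "send_rows", "body": {
  "moves": [
    [[0.005,0,0,0,0,0.008,1],[0.01,-0.0013,0,0,0,0.0167,1],[0.0157,-0.0034,0,0,0,0.0294,1],[0.0157,-0.0034,0,0,0,0.0294,1]]
  ]
}}

```text
clock: 9.27
tcp_pos: [0.5604, 0.0092, 0.0421]
eef_rot: [-0.001, 1.0, 0.023, -0.003]
ft_force: [-5.0, 0.0, 3.0]
finger_gap: 0.0001
```

Emit:
{"method": "send_rows", "body": {
  "moves": [
    [[0.004,0,0,0,0,0,1],[0.004,0,0,0,0,0,1]]
  ]
}}

```text
clock: 9.43
tcp_pos: [0.5606, 0.0093, 0.042]
eef_rot: [-0.001, 1.0, 0.024, -0.005]
ft_force: [-9.3, -0.3, 5.6]
finger_gap: 0.0
```

Emit:
{"method": "send_rows", "body": {
  "moves": [
    [[0.004,0,0,0,0,0,1],[0.004,0,0,0,0,0,1]]
  ]
}}

```text
clock: 9.6
tcp_pos: [0.5607, 0.0093, 0.0419]
eef_rot: [-0.001, 1.0, 0.024, -0.007]
ft_force: [-12.9, -1.2, 10.3]
finger_gap: -0.0001
```

Emit:
{"method": "send_rows", "body": {
  "moves": [
    [[-0.03,0,0,0,0,0,1],[-0.08,0,0,0,0,0,1],[-0.09,0,-0.1,0,0,0,1],[-0.09,0,-0.2,0,0,0,1],[-0.09,0,-0.3,0,0,0,1]]
  ]
}}

```text
clock: 10.02
tcp_pos: [0.5282, 0.0076, 0.163]
eef_rot: [-0.0, 1.0, 0.024, -0.001]
ft_force: [1.0, 0.4, 0.3]
finger_gap: -0.0001
```

Emit:
{"method": "send_rows", "body": {
  "moves": [
    [[0,0.1,-0.05,0,0,0,1],[0,0.2,-0.1,0,0,0,1],[0,0.3,-0.15,0,0,0,1],[0,0.4,-0.15,0,0,0,1],[0,0.4,-0.15,0,0,0,1]]
  ]
}}

```text
clock: 10.43
tcp_pos: [0.5377, -0.1582, 0.2255]
eef_rot: [0.002, 1.0, 0.021, 0.003]
ft_force: [0.2, 0.7, 0.1]
finger_gap: 0.0
```

```bash
python3 - <<'E'
from cell import manip, viewer
from h import *
s=manip.get_state();print(s["clock"],tobox(s["tcp_pos"]),s["ft_force"])
d={n:viewer.camera(n) for n in ["scene","side","wrist"]}
pickle.dump((s,d),open("c3.pkl","wb"))
a=cv2.resize(d["side"]["color"][110:310,225:445],(400,390),interpolation=cv2.INTER_CUBIC);b=cv2.resize(d["scene"]["color"][140:300,200:440],(400,390),interpolation=cv2.INTER_CUBIC)
cv2.imwrite("pics/fin.png",np.hstack([a,b]))
for n in d:
    W,ok=cloud(d[n],s);b=tobox(W)
    m=ok&(b[...,2]>88)&(b[...,2]<100)&(abs(b[...,0])<60)&(b[...,1]>110)&(b[...,1]<160)
    if m.sum()>9: print(n,"rib",m.sum(),cv2.minAreaRect(b[m][:,:2].astype(np.float32)))
    m=ok&(b[...,2]>48)&(b[...,2]<62)&(abs(b[...,0])<70)&(b[...,1]<-5)&(b[...,1]>-250)
    p=b[m]
    for lo,hi,nm in((-130,-5,"marked"),(-250,-150,"plain")):
        q=p[(p[:,1]>lo)&(p[:,1]<hi)]
        if len(q)>20: print("  ",nm,len(q),cv2.minAreaRect(q[:,:2].astype(np.float32)))
        e=q[q[:,0]<-12] if nm=="plain" else q[q[:,1]>-42]
        if len(e)>5: print("     end",len(e),e.mean(0),e.min(0),e.max(0))
        if nm=="marked" and len(e)>5:
            h=q[q[:,1]<-76]; print("     hub",len(h),h.mean(0),h.min(0),h.max(0))
E
```

```text
10.4333 [ -27.07923441 -193.20499604  225.54966336] [0.18248155 0.68110574 0.12593274]
scene rib 100 ((1.7131843566894531, 136.80999755859375), (8.875959396362305, 89.16352844238281), 88.92634582519531)
   marked 228 ((32.11444854736328, -52.243595123291016), (29.40334129333496, 85.76602172851562), 2.406426429748535)
     end 106 [ 31.43182834 -26.5509331   53.48234298] [ 16.17648676 -41.82992299  48.93460812] [45.81236378 -9.47238513 57.47575856]
     hub 59 [ 32.25955707 -85.78422827  53.86112407] [ 18.89099751 -95.27645644  48.93526348] [ 43.16706747 -76.0910963   58.28371419]
   plain 165 ((1.8649444580078125, -183.35435485839844), (22.796045303344727, 85.6605453491211), 89.5249252319336)
     end 42 [ -24.7893667  -178.43839579   53.41247394] [ -40.90903359 -185.04329942   48.71115395] [ -12.84903515 -171.72761072   57.44529601]
side rib 107 ((-0.3440399169921875, 133.7419891357422), (11.192049026489258, 91.16596984863281), 89.751953125)
   marked 212 ((20.606441497802734, -39.246681213378906), (57.729915618896484, 112.19932556152344), 30.508686065673828)
     end 94 [ 27.588748
[... 455 characters left out ...]
3034] [ -12.31645036 -175.13406284   56.64017263]
   marked 3335 ((0.099853515625, -54.232269287109375), (139.9319305419922, 98.30206298828125), 0.09977775812149048)
     end 2061 [ 14.62542977 -15.67459295  55.7152371 ] [-69.95085842 -41.91247901  48.00458955] [69.98050416 -5.01426364 61.99394312]
     hub 642 [ 31.99108974 -91.22695464  57.00136331] [  20.24079439 -103.32653268   48.0284481 ] [ 43.65868635 -76.06495802  61.30945718]
   plain 1253 ((3.1292648315429688, -190.77113342285156), (22.28000259399414, 81.11974334716797), 89.05390930175781)
     end 306 [ -24.50323773 -185.52558054   57.10974898] [ -37.27510144 -192.01069533   54.03824594] [ -12.00906985 -179.05035026   58.91340354]
```

View pics/fin.png

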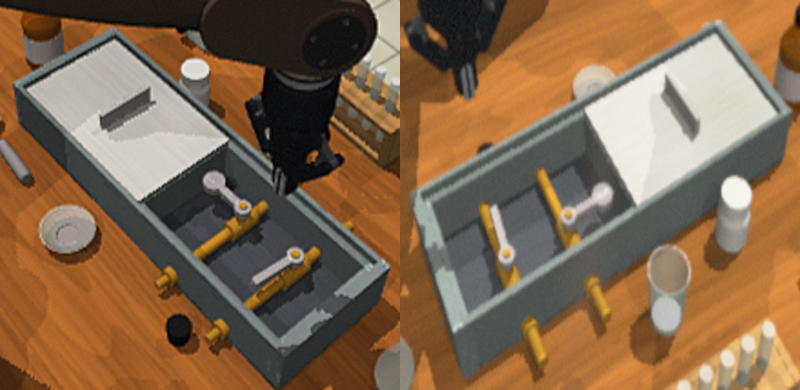

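```bash
python3 - <<'E'
from cell import workorder, manip
print(workorder.finish_job(), manip.get_state()["clock"])
E
```

```text
the job is handed in; nothing more can be done
the job is handed in; nothing more can be done
```

The cover is at the left end of the box and the disc lever is fully shut. I handed the job in at about 10.6 s of robot time, with the arm clear of everything. All pushing was with closed fingertips; nothing was gripped or lifted.

- **Cover:** I pushed it left by its rib until the force rose to about 17 N at the end stop. The last check put the rib at +136.8 mm in the scene camera and +133.7 mm in the side camera, against +135 mm at the stop. The cameras disagree by about 3 mm, roughly their calibration error each.
- **Disc lever:** It was at the y = -85 mm place. I swung it clockwise until it stopped moving under about 13 N. The disc then lined up with the pivot along the box's +y to within about 1 mm, roughly 0.015 rad.
- **Plain lever:** Its end measured the same before and after in the scene and side cameras, within 1 mm. The wrist camera's end point was several millimetres off those two, and it had no earlier reading to compare with.
- **Bench ware:** The last pictures show the jar, beaker, dish and stopper standing where they were. The flask, reagent bottle and spoon are only partly in those crops. I did not measure any of these positions again. No unexpected contact forces showed up.

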